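# Lock the lazy Susan's centre nut with its second nut

## Robot

A 6-joint arm with a two-finger parallel gripper is mounted at the origin on the work surface. World frame = base frame: x ahead of the robot, y to its left, z up, the work surface at z = 0. Lengths are in mm, angles in rad, forces in N, time in s.
With the tool pointing down it reaches from about 350 to 925 mm from the base axis. Payload 6.4 kg.
Tool frame: the origin (TCP) lies midway between the tips of the shut fingers; the grasp point (between the pads) lies 19 mm behind it (bot.tcp_to_grasp is the x of the grasp point in the tool frame, in mm); x points along the fingers, y is the direction in which the jaws open and shut, and the axes are right-handed (so a half turn about x gives the same grasp; the last joint's range is limited). The gripper opens to 94 mm and grips with 3 to 60 N. Pads are 16 mm wide; open, the fingers measure 119 mm over their backs; the gripper's body (75 mm by 177 mm) begins 78 mm behind the grasp point.
Start: joints at [-1.351, 0.245, 1.558, -0, 1.339, -0.174], TCP at [249.411, -600.257, 205.455] pointing down, gripper open.
Joint ranges: [-3.13, 3.13], [-1.02, 2.26], [0.13, 2.54], [-0.95, 4.09], [0.21, 2.88], [-2.74, 2.74]. Speed limits (rad/s): [2.57, 2.57, 3.14, 3.14, 3.14, 3.14].

## Interface

Orientations are given as a rotation vector (axis times angle).
In Python, from workcell import bot, fingers, inverse_kinematics, capture, calibration, close_job gives the robot as it stands. The module is installed in compiled form; this text tells all that it offers. Calls block until the motion is done:
- bot.goto(position, orientation): joint-space move of the TCP to a pose.
- bot.move_linear(position, orientation=None, speed=150, until_force=None): straight line of the TCP; orientation=None keeps the orientation; speed is the mean speed in mm/s. With until_force (N) it stops when the force on the tool has changed by that much, and returns True; else False.
- bot.goto_joints(angles): joint-space move.
- fingers.set_gripper(opening, f_grip=None): finger opening in mm; f_grip is the grip in N (None keeps the last); returns when the fingers have stopped.
- bot.hold(seconds).
- inverse_kinematics(position, orientation): joint angles nearest the present ones, or None.
- bot.get_obs(): the state.
- capture(name): name is "scene" or "top" or "wrist"; returns (picture, depth): 400x640x3 uint8, blue, green, red; 400x640 float32, mm along the optical axis (not along the pixel's ray), 0 where there is no reading.
- calibration(name): a dict with "mtx" (3x3 intrinsics, pixels), "world_to_cam" (4x4, takes a point from world to camera coordinates). Camera axes: x right, y down, z forward; pixel columns grow to the right and rows downward; lengths in mm; the calibration is good to about 2 mm. A picture is of the moment at which its call begins: read the wrist's pose just before it. calibration takes no time and is no camera call; for the wrist camera it gives the pose at the moment of the call.
A pose or a line that the arm cannot do raises bot.PlanningError and nothing moves.
- close_job(): hands the job in, once; it reports no verdict.
The state is a dict: "clock": time; "joints": joint angles; "joint_velocities": joint speeds; "joint_efforts": joint torques, N m; "eef_pos": TCP position; "ee_rot": TCP orientation; "force": force on the tool from outside, world axes, zero at the start; "moment": the same for the moment, N m; "grip_width": finger opening in mm.
Only numpy, scipy, OpenCV 4.12 (cv2) and the standard library are available. Lean on these libraries where they do the work, as an engineer would, in place of code of your own. Each camera call takes 0.05 s, during which the arm holds its last target.

## Task

On the turntable's centre stud, crank the upper nut down by its knob (clockwise from above) until it meets the leather washers on the small nut below, then tighten it with a push of about 6 newtons at the knob so that the two nuts lock; much more would crush the leather. Leave the four ornaments on the rim where they stand, and let go when the nut is tight.

Things in the scene. Friction and masses are not known exactly. Their poses are not given: they have to be found in the camera images.
- turntable: lazy Susan: a round cherry board 380 mm across, its top 42 mm above the ledge, fixed so that it does not turn while you work. Origin: on the ledge, on the stud's axis; z up. At its centre, through a dark hub (68 mm across, top at 50 mm), stands a maple screw stud 25 mm thick ending 125 mm above the ledge
- lower_nut: the first nut: hexagonal, maple, 32 mm across flats, 14 mm high, fast on the stud, right on the hub. Origin: on the axis, at its underside (50 mm above the ledge). Leather washers, 2 to 10 mm thick in all (not known beforehand), lie on it
- top_nut: the second nut, to be tightened: hexagonal, maple, 44 mm across flats, 30 mm high, started on the stud, its underside 1.5 to 12 mm above the leather. Origin: on the axis, at its underside. A crank arm (16 mm wide, its top level with the nut's) leaves it along its x and carries an upright knob. Clockwise turning from above lowers it 20 mm a turn (3.2 mm per rad); thread drag 0.15 N m
- knob (a point): foot of the crank knob: an upright maple cylinder, 18 mm thick, 40 mm tall, on the arm 50 mm from the stud's axis; the point is on its axis, 30 mm above the nut's underside. Turning free takes 1 to 3 N at the knob, square to the arm; after the nut meets the leather the push climbs by about 1 N per 0.1 rad. Let go, the nut springs back a little at most and stays tight
- pot: ornament: painted clay pot, 94 mm across, 92 mm high, standing loose near the rim of the turntable, its centre about 140 mm from the stud; origin at the centre of its underside
- pitcher: ornament: small glazed pitcher with a handle along its x, 68 mm across the belly, 85 mm high, loose near the rim as the pot is; origin at the centre of its underside
- paperweight: ornament: glass dome 72 mm across, 42 mm high, loose near the rim as the pot is; origin at the centre of its underside
- bird: ornament: carved juniper bird on a round foot, 115 mm long along its x, 77 mm high, loose near the rim as the pot is; origin at the centre of its foot's underside

How it is judged:
By the outcome, as a careful person would: the job done as asked, in the order asked, and still so for the second after the job is handed in, with the robot touching nothing.
It also fails if it takes over 72 s, if anything falls off the work surface, if the arm or the gripper's body presses on something with over 40 N, if the wrist force passes 120 N, or if a joint passes its speed limit or range.

## Working session

There is one attempt and no reset: what is moved stays moved. The work goes in short steps, each a Python script; the robot and the scene stay as the last script left them, time stands still between calls to the robot, and variables do not carry over. Pictures are saved under pics/ and viewed, and the job is handed in when it is done.

```bash
mkdir -p pics; ls
python3 - <<'E'
from workcell import bot, capture, calibration
import cv2,numpy as np
for n in ["scene","top","wrist"]:
    c=calibration(n); im,d=capture(n)
    cv2.imwrite(f"pics/{n}0.png",im); np.savez(f"{n}0.npz",im=im,d=d,K=c["mtx"],T=c["world_to_cam"])
    T=np.linalg.inv(c["world_to_cam"]); print(n,T[:3,3],T[:3,2],c["mtx"][0,0])
print(bot.get_obs())
E
```

```text
pics
scene [1098.74388953 -127.60357337  552.60650456] [-0.73131103  0.22990509 -0.64212758] 361.60102701009293
top [485.89293153  42.03130107 990.68743457] [ 0.10260318 -0.02756607 -0.99434033] 457.38603357985227
wrist [ 322.08398084 -570.97868688  383.04514251] [-0.24921793 -0.10046377 -0.96322243] 335.14173514402836
{'clock': 0.15, 'joints': array([-1.35113852e+00,  2.45649383e-01,  1.55873847e+00,  9.83853645e-06,
        1.33870538e+00, -1.74108907e-01]), 'joint_velocities': array([ 0.00223834, -0.00231127, -0.00254065, -0.00071729, -0.00046202,
       -0.00027343]), 'joint_efforts': array([ 3.46901311e-05, -4.16264355e+01, -3.14981568e+01,  6.84937695e-02,
        3.15700960e-02, -8.95562425e-05]), 'eef_pos': array([ 249.28449881, -599.79176066,  204.59882197]), 'ee_rot': array([ 2.00592575,  0.40165389, -2.00597607]), 'force': array([-0.53344808, -0.28538692, -0.29708815]), 'moment': array([0.017799  , 0.01174684, 0.00632475]), 'grip_width': 93.96478232205544}
```

View pics/scene0.png

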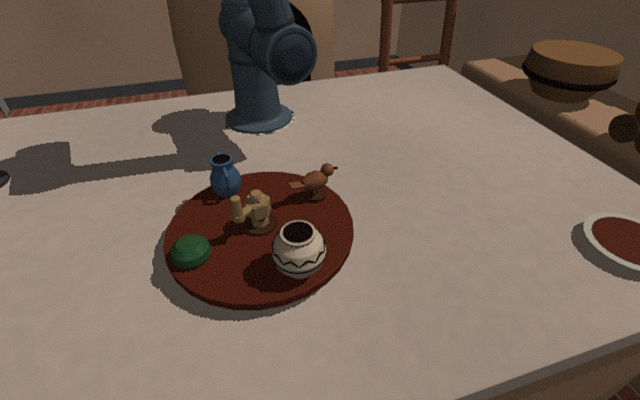

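View pics/top0.png

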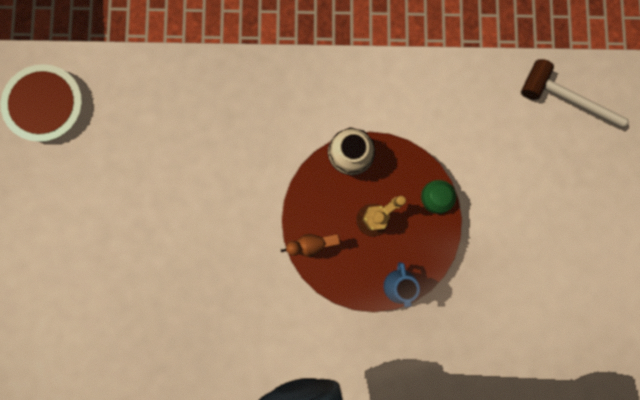

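The scene view shows the turntable with the nut and knob at about (255,210). In the top view the stud is at (375,217) and the knob at (400,201), pointing toward the paperweight at (438,197). Next I'll measure them.

```bash
cat > h.py <<'E'
import numpy as np,cv2
def cloud(d,K,T):
    v,u=np.mgrid[0:400,0:640]; p=np.stack([(u-K[0,2])/K[0,0]*d,(v-K[1,2])/K[1,1]*d,d],-1)
    Ti=np.linalg.inv(T); return p@Ti[:3,:3].T+Ti[:3,3]
def load(n):
    z=np.load(n+".npz"); return z["im"],z["d"],cloud(z["d"],z["K"],z["T"]),z["K"],z["T"]
E
python3 - <<'E'
from h import *
for n in ["top0","scene0"]:
    im,d,P,K,T=load(n)
    Z=P[...,2]; b,g,r=[im[...,i].astype(int) for i in range(3)]
    tab=(abs(Z)<15)&(d>0); print(n,"tableZ",np.median(Z[tab]))
    red=(abs(Z-42)<8)&(r>2*g)&(r>2*b)&(r>40)&(P[...,0]<900)&(abs(P[...,1])<350)
    m=red.astype(np.uint8); k,l,s,_=cv2.connectedComponentsWithStats(m); i=1+np.argmax(s[1:,4])
    pts=P[l==i][:,:2].astype(np.float32); c,rr=cv2.minEnclosingCircle(pts); print("board",c,rr,np.median(Z[l==i]))
    near=(np.hypot(P[...,0]-c[0],P[...,1]-c[1])<100)&(d>0)
    for lo,hi in [(46,60),(60,80),(80,95),(95,110),(110,118),(118,124),(124,130),(130,140),(140,150)]:
        q=P[near&(Z>lo)&(Z<hi)]; print(lo,hi,len(q),q.mean(0).round(1) if len(q) else "", (q.min(0).round(),q.max(0).round()) if len(q) else "")
    if n=="top0":
        x0,y0,x1,y1=270,110,480,320
    else: x0,y0,x1,y1=150,130,370,310
    cv2.imwrite(f"pics/{n}_crop.png",cv2.resize(im[y0:y1,x0:x1],None,fx=min(800/(x1-x0),600/(y1-y0)),fy=min(800/(x1-x0),600/(y1-y0)),interpolation=cv2.INTER_CUBIC))
E
```

```text
top0 tableZ -0.7243099477703936
board (550.0724487304688, -89.27316284179688) 187.0568084716797 41.37089267632575
46 60 355 [546.9 -78.2  49.2] (array([ 465., -169.,   46.]), array([633.,  -5.,  55.]))
60 80 4 [537.6 -78.8  78.2] (array([527., -98.,  78.]), array([559., -68.,  79.]))
80 95 95 [545.6 -40.9  90.6] (array([ 460., -135.,   80.]), array([647.,   3.,  95.]))
95 110 477 [553.9 -85.7 105.2] (array([ 460., -137.,   95.]), array([648.,  -3., 110.]))
110 118 27 [553.1 -96.8 113. ] (array([ 463., -135.,  110.]), array([584., -73., 118.]))
118 124 73 [552.  -90.4 122. ] (array([ 539., -128.,  118.]), array([585., -76., 124.]))
124 130 68 [552.4 -90.6 125.6] (array([ 538., -123.,  124.]), array([586., -77., 130.]))
130 140 10 [ 575.7 -122.5  135.8] (array([ 572., -131.,  130.]), array([ 583., -119.,  139.]))
140 150 72 [ 579.8 -127.2  145. ] (array([ 571., -135.,  141.]), array([ 588., -119.,  149.]))
scene0 tableZ -2.0703487211436595
board (558.6476440429688, -85.85905456542969) 186.87350463867188 39.860644800078376
46 60 414 [563.2 -87.9  49. ] (array([ 531., -120.,   46.]), array([587., -54.,  60.]))
60 80 97 [566.9 -87.8  70.4] (array([ 551., -110.,   60.]), array([576., -63.,  80.]))
80 95 182 [555.1 -64.8  89. ] (array([ 501., -138.,   80.]), array([592.,   4.,  95.]))
95 110 431 [570.9 -98.2 103.6] (array([ 532., -138.,   95.]), array([658., -62., 110.]))
110 118 69 [ 573.9 -106.4  113.9] (array([ 552., -136.,  110.]), array([592., -76., 118.]))
118 124 118 [561.8 -96.  121.7] (array([ 542., -135.,  118.]), array([592., -75., 124.]))
124 130 32 [ 584.8 -122.6  126.8] (array([ 559., -136.,  124.]), array([591., -84., 130.]))
130 140 41 [ 588.4 -127.4  135.2] (array([ 583., -136.,  131.]), array([ 591., -119.,  140.]))
140 150 61 [ 584.2 -127.4  143.3] (array([ 574., -135.,  140.]), array([ 592., -119.,  145.]))
```

View pics/top0_crop.png

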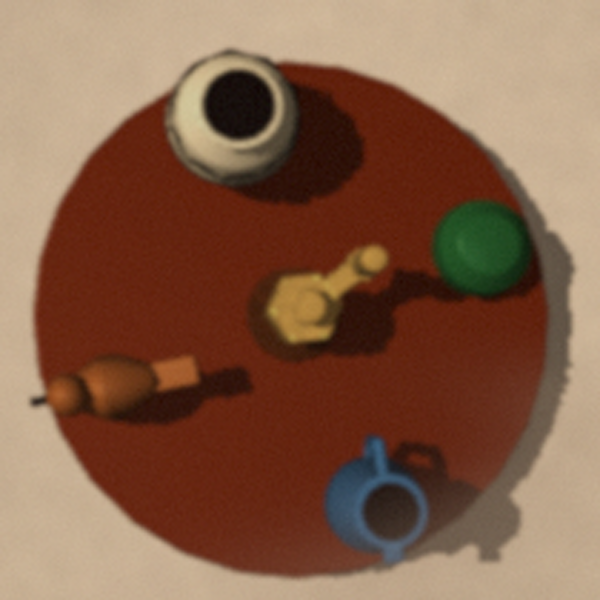

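View pics/scene0_crop.png

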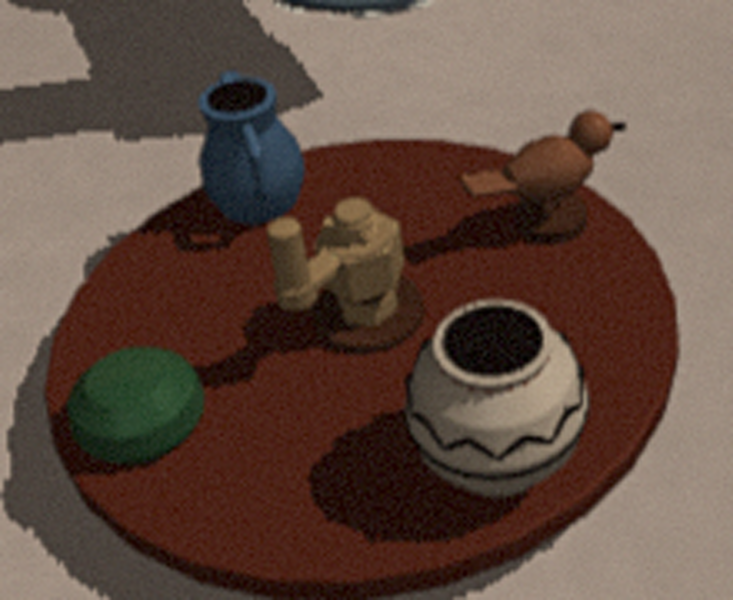

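```bash
cat >> h.py <<'E'
from scipy.spatial.transform import Rotation as R
def ori(phi,s=1):
    x=np.array([0,0,-1.]); y=s*np.array([-np.sin(phi),np.cos(phi),0]); return R.from_matrix(np.stack([x,y,np.cross(x,y)],1)).as_rotvec()
E
python3 - <<'E'
from h import *
from workcell import inverse_kinematics as ik,bot
im,d,P,K,T=load("top0"); Z=P[...,2]
for n in ["top0","scene0"]:
    im,d,P,K,T=load(n); Z=P[...,2]
    near=(np.hypot(P[...,0]-553,P[...,1]+90)<22)&(Z>119)&(Z<129); q=P[near]; print(n,"stud",q.mean(0),np.median(q,0),q.min(0),q.max(0))
    near=(np.hypot(P[...,0]-582,P[...,1]+127)<14)&(Z>141); q=P[near]; print("knob",q.mean(0),np.median(q,0))
print(R.from_rotvec(bot.get_obs()["ee_rot"]).as_matrix().round(2))
C=np.array([553,-90]); 
for s in (1,-1):
  for ph in np.arange(-0.9,-4.6,-0.4):
    p=[*(C+50*np.array([np.cos(ph),np.sin(ph)])),112]; j=ik(p,ori(ph,s)); print(s,round(ph,2),None if j is None else j.round(2))
E
```

```text
top0 stud [549.89061171 -87.60405005 123.73855557] [549.81268072 -87.27369189 123.97943839] [538.33159432 -99.27872603 119.15268669] [561.74033758 -75.92683606 128.32316987]
knob [ 579.79018391 -127.17530121  145.01301933] [ 580.27868131 -127.24194264  144.98858627]
scene0 stud [554.41111636 -87.40353949 122.22848796] [554.8573055  -87.40936359 122.51909916] [542.41514025 -98.17998065 119.19111942] [564.51592287 -75.95176835 124.40532945]
knob [ 583.95843967 -127.35022486  143.49250794] [ 584.33759694 -127.07819267  143.6015952 ]
[[-0.    0.38 -0.92]
 [ 0.   -0.92 -0.38]
 [-1.   -0.   -0.  ]]
1 -0.9 [-0.41  0.23  1.76 -0.    1.15 -1.08]
1 -1.3 [-0.43  0.19  1.8   0.    1.15 -0.7 ]
1 -1.7 [-0.45  0.15  1.85 -0.    1.14 -0.32]
1 -2.1 [-0.46  0.11  1.9  -0.    1.14  0.07]
1 -2.5 [-0.45  0.06  1.94  0.    1.13  0.48]
1 -2.9 [-0.42  0.04  1.97  0.    1.13  0.91]
1 -3.3 [-0.38  0.03  1.98  0.    1.13  1.35]
1 -3.7 [-0.34  0.04  1.97  0.    1.13  1.78]
1 -4.1 [-0.31  0.06  1.94 -0.    1.13  2.22]
1 -4.5 [-0.28  0.1   1.9  -0.    1.14  2.65]
-1 -0.9 [-0.41  0.23  1.76 -0.    1.15  2.06]
-1 -1.3 [-0.43  0.19  1.8  -0.    1.15  2.44]
-1 -1.7 None
-1 -2.1 None
-1 -2.5 [-0.45  0.06  1.94 -0.    1.13 -2.66]
-1 -2.9 [-0.42  0.04  1.97  0.    1.13 -2.23]
-1 -3.3 [-0.38  0.03  1.98 -0.    1.13 -1.8 ]
-1 -3.7 [-0.34  0.04  1.97  0.    1.13 -1.36]
-1 -4.1 [-0.31  0.06  1.94 -0.    1.13 -0.92]
-1 -4.5 [-0.28  0.1   1.9   0.    1.14 -0.5 ]
```

Run:
```python
from h import *
from workcell import *
C=np.array([552,-87.5]); ph=-0.927
p=C+50*np.array([np.cos(ph),np.sin(ph)])
bot.goto([*p,215],ori(ph)); fingers.set_gripper(46,10)
o=bot.get_obs(); print(o["clock"],o["eef_pos"],o["force"],o["grip_width"])
c=calibration("wrist"); im,d=capture("wrist"); np.savez("wrist1.npz",im=im,d=d,K=c["mtx"],T=c["world_to_cam"]); cv2.imwrite("pics/wrist1.png",im)
P=cloud(d,c["mtx"],c["world_to_cam"]); Z=P[...,2]
for X,r,lo in [(C,16,119),(p,14,138)]:
    q=P[(np.hypot(P[...,0]-X[0],P[...,1]-X[1])<r)&(Z>lo)&(Z<150)]; print(len(q),np.median(q,0) if len(q) else "",q.min(0),q.max(0))
```

```text
3.1 [ 582.02697657 -127.45308187  215.01991319] [-0.36077311 -0.79265918  0.38240379] 45.911138859801554
718 [549.8139308  -88.42349568 124.02854662] [ 538.02537755 -101.19616163  119.05205131] [562.13422457 -76.8296589  126.51039729]
410 [ 579.23448959 -127.93446102  145.23418393] [ 571.09037442 -138.36028335  138.02458815] [ 588.64220506 -120.07504531  147.02736829]
```

View pics/wrist1.png

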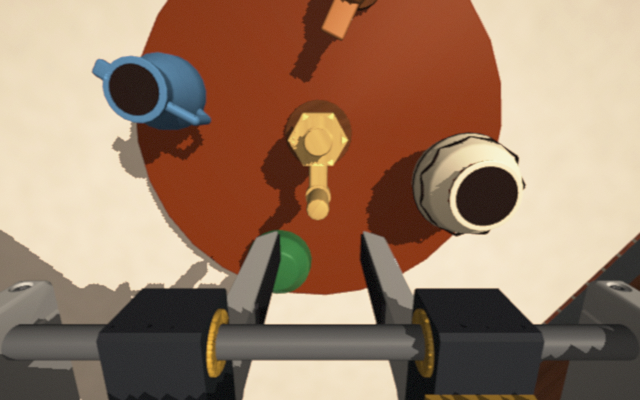

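The wrist view shows the knob at (318,207) and the stud at (318,140), centred between the fingers. Next I descend, cage the knob and start cranking.

```bash
cat >> h.py <<'E'
C=np.array([550.7,-88.0])
def wr(bot,n=6):
    f=[]
    for _ in range(n): bot.hold(0.02); f.append(bot.get_obs()["force"])
    return np.mean(f,0),np.std(f,0)
E
python3 - <<'E'
from h import *
from workcell import *
ph=-0.927
p=C+50*np.array([np.cos(ph),np.sin(ph)])
print(wr(bot,10))
bot.move_linear([*p,170],ori(ph),speed=150)
print(bot.move_linear([*p,112],speed=60,until_force=6))
print(wr(bot,10))
fingers.set_gripper(24,10)
print(wr(bot,10)); o=bot.get_obs(); print(o["clock"],o["eef_pos"],o["grip_width"])
im,d=capture("wrist"); cv2.imwrite("pics/wrist2.png",im)
E
```

```text
(array([-0.07868798,  0.20930166, -0.12592335]), array([0.25498884, 0.3193816 , 0.47561509]))
False
(array([-0.22063796,  0.13598778, -0.03342513]), array([0.42732249, 0.39872126, 0.54277596]))
(array([-0.03397777, -0.04640511, -0.01168608]), array([0.55336182, 0.4688233 , 0.53230565]))
5.7667 [ 580.70336586 -128.00521004  112.0082017 ] 23.934604637331983
```

View pics/wrist2.png

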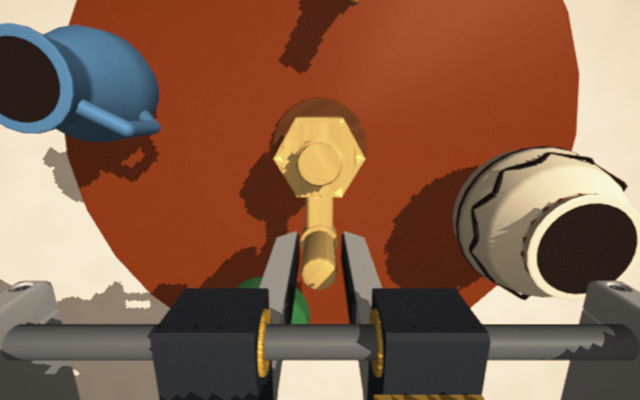

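The knob sits between the pads at (318,258) with no contact. Now I'll crank in steps and watch the tangential force.

```bash
cat > crank.py <<'E'
from h import *
from workcell import *
import json,sys
def run(ph,step,thr,maxn,speed,n=5):
    ph0=-0.927
    for i in range(maxn):
        ph-=step
        z=112-3.18*max(0,(ph0-ph)-0.06)
        bot.move_linear([*(C+50*np.array([np.cos(ph),np.sin(ph)])),z],ori(ph),speed=speed)
        fi=bot.get_obs()["force"]
        f,s=wr(bot,n); t=np.array([np.sin(ph),-np.cos(ph)]); rad=np.array([np.cos(ph),np.sin(ph)])
        push=-(f[:2]@t); o=bot.get_obs(); e=o["eef_pos"][:2]-C
        print(f"{ph:.3f} act {np.arctan2(e[1],e[0]):.3f} push {push:.2f} inst {-(fi[:2]@t):.2f} rad {-f[:2]@rad:.2f} fz {f[2]:.2f} t {o['clock']:.1f} z {o['eef_pos'][2]:.1f}",flush=True)
        if push>thr: break
    json.dump(ph,open("ph.json","w")); return ph
E
python3 - <<'E'
from crank import *
run(-0.927,0.08,3.6,14,40,4)
E
```

```text
-1.007 act -1.007 push 0.14 inst 0.47 rad 0.16 fz 0.01 t 6.1 z 112.0
-1.087 act -1.084 push 0.60 inst 1.86 rad 0.13 fz -0.13 t 6.5 z 111.7
-1.167 act -1.165 push 1.31 inst 1.13 rad -0.17 fz -0.33 t 6.8 z 111.5
-1.247 act -1.246 push 0.71 inst 1.51 rad -0.43 fz 0.17 t 7.1 z 111.3
-1.327 act -1.326 push 1.01 inst 0.54 rad -0.57 fz 0.33 t 7.4 z 111.0
-1.407 act -1.406 push 1.35 inst 1.63 rad -0.80 fz 0.20 t 7.7 z 110.7
-1.487 act -1.488 push 1.20 inst 0.66 rad -0.71 fz 0.75 t 8.0 z 110.4
-1.567 act -1.568 push 0.72 inst 1.46 rad -0.72 fz 0.48 t 8.3 z 110.1
-1.647 act -1.648 push 0.98 inst 1.34 rad -0.55 fz 0.27 t 8.7 z 109.9
-1.727 act -1.728 push 0.60 inst 1.24 rad -0.71 fz -0.03 t 9.0 z 109.6
-1.807 act -1.807 push 0.89 inst 0.17 rad -0.54 fz 0.81 t 9.3 z 109.4
-1.887 act -1.888 push 0.80 inst 0.70 rad -0.54 fz 0.40 t 9.6 z 109.1
-1.967 act -1.968 push 1.13 inst 0.55 rad -0.56 fz 0.08 t 9.9 z 108.8
-2.047 act -2.043 push 1.51 inst 1.25 rad -0.88 fz 0.21 t 10.2 z 108.7
```

Run:
```python
from crank import *
run(json.load(open("ph.json")),0.06,3.0,25,40,6)
```

```text
-2.107 act -2.099 push 3.10 inst 2.51 rad -0.44 fz 0.06 t 10.6 z 108.6
```

Run:
```python
from crank import *
run(json.load(open("ph.json")),0.03,4.8,10,20,10)
```

```text
-2.137 act -2.129 push 4.59 inst 3.26 rad -0.03 fz 0.06 t 11.0 z 108.6
-2.167 act -2.161 push 4.79 inst 5.03 rad -0.73 fz 1.24 t 11.4 z 108.5
-2.197 act -2.190 push 5.29 inst 5.90 rad -0.87 fz 1.24 t 11.8 z 108.4
```

Run:
```python
from crank import *
print(wr(bot,15)[0])
run(json.load(open("ph.json")),0.02,5.8,4,15,20)
```

```text
[ 3.34149013 -3.76989213  1.563647  ]
-2.217 act -2.207 push 5.54 inst 5.82 rad -0.71 fz 1.09 t 12.7 z 108.4
-2.237 act -2.225 push 5.75 inst 6.33 rad -0.56 fz 1.05 t 13.3 z 108.3
-2.257 act -2.243 push 5.82 inst 6.22 rad -0.32 fz 0.98 t 13.8 z 108.3
```

Run:
```python
from crank import *
ph=run(json.load(open("ph.json")),0.015,9,1,15,25)
# back off to mid-cage, read zero
q=ph+0.07
bot.move_linear([*(C+50*np.array([np.cos(q),np.sin(q)])),bot.get_obs()["eef_pos"][2]],ori(q),speed=15)
f=wr(bot,25)[0]; print("zero",f, "tang",-(f[0]*np.sin(q)-f[1]*np.cos(q)))
im,d=capture("wrist"); cv2.imwrite("pics/wrist3.png",im)
```

```text
-2.272 act -2.257 push 6.16 inst 6.89 rad -0.21 fz 0.71 t 14.5 z 108.3
zero [0.13247833 0.09389865 0.08367018] tang 0.05154093401218214
```

View pics/wrist3.png

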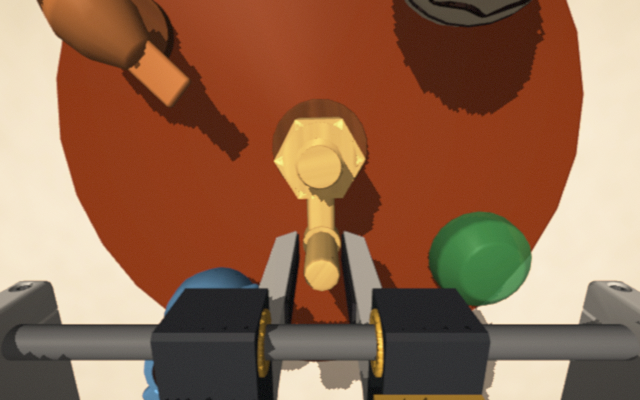

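The knob at (322,262) is clear of both pads and the force zero reads 0.05 N. Next I lift off and check.

Run:
```python
from crank import *
e=bot.get_obs()["eef_pos"]
bot.move_linear([e[0],e[1],230],speed=100)
bot.goto([330,-400,260],ori(-2.2))
im,d=capture("top"); c=calibration("top"); cv2.imwrite("pics/top1.png",im)
P=cloud(d,c["mtx"],c["world_to_cam"]); Z=P[...,2]
p=C+50*np.array([np.cos(-2.25),np.sin(-2.25)])
for X,r,lo in [(C,16,119),(p,16,134)]:
    q=P[(np.hypot(P[...,0]-X[0],P[...,1]-X[1])<r)&(Z>lo)&(Z<150)]; print(len(q),np.median(q,0))
    if r==16: pass
a=np.load("top0.npz")["im"]
cv2.imwrite("pics/cmp.png",cv2.resize(np.hstack([a[110:320,270:480],im[110:320,270:480]]),None,fx=1.9,fy=1.9))
print(bot.get_obs()["clock"])
```

```text
123 [549.9150393  -87.31976904 123.52748721]
73 [ 520.82822259 -128.33252913  141.46134702]
18.0417
```

View pics/cmp.png

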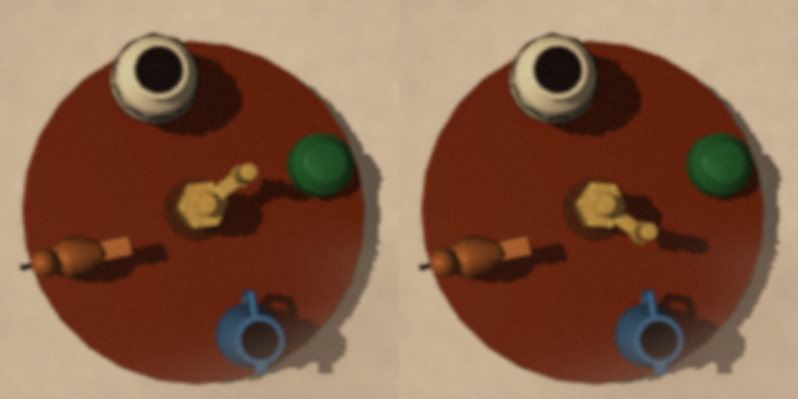

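The side-by-side shows the ornaments unmoved, the knob about 1.26 rad further clockwise and 3.5 mm lower. That matches the pushed angle, so it has hardly sprung back. I'm handing in.

```bash
python3 -c "
from workcell import close_job
print(close_job())"
```

```text
the job is handed in; nothing more can be done
None
```

The upper nut is tight against the leather, and I handed the job in after about 18 s on the robot's clock.

- **Cranking:** I caged the knob loosely between the fingers and cranked it clockwise. The push stayed around 1 N turning free, then began to climb near a tool angle of −2.05 rad.
- **Tightening:** I went on in small steps to a steady push of 6.2 N square to the arm. Single noisy samples read up to 6.9 N. With the fingers backed off, the sensor read 0.05 N.
- **Checks after lifting clear:** The top camera shows the knob turned about 1.26 rad and 3.5 mm lower, against about 4.0 mm expected from the pitch. That gap is within measuring error. Its angle agrees with the last pushed angle to about 0.01 rad, so it hardly sprang back. The four ornaments look unmoved, and the robot is touching nothing.
- **One disagreement:** Over the first 0.15 rad after contact, the push climbed faster than the stated 1 N per 0.1 rad. After that it followed that rate. I put this down to sticking friction.

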